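# Load the backing panel onto the light base

## Task

Get the flat metal panel from the low ledge up onto the deck of the light base without picking it up: press down its overhanging end so that the other end tips up above the step, slide it across the step, and push it on until it lies flat on the deck, straight, with its leading edge against the stop bar at the far end. Leave the beaker, the bottle and the meter where they stand.

Things in the scene. Friction and masses are not known exactly. Their poses are not given: they have to be found in the camera images.
- base: Cream light base fixed to the bench, 170 mm wide (y), in two flat levels without side rails: a low ledge from x = -130 to 0 mm, top 24 mm above the bench; then a 15 mm step up to the deck, x = 0 to 200 mm, top at 39 mm, with a pale inset window. Origin on the bench below the middle of the step face; x is level, the way the panel must travel (roughly to the robot's left); z up.
- base_edge (a point): Middle of the top edge of the ledge's open end (base x = -130, y = 0, z = 24 mm); bare bench lies beyond it. The panel overhangs this square edge and rocks about it.
- base_stop (a point): Middle of the foot of the stop bar's face on the deck (base x = 200, y = 0, z = 39 mm). The bar runs across the whole deck, 12 mm thick, 14 mm high.
- panel: Loose rigid grey anodised aluminium panel, 190 (x) x 110 (y) x 5 mm, 0.24 to 0.39 kg, too wide to grip. Origin at the centre of its underside, x towards its leading end. A raised cross rib over the full width, x = -63 to -55 mm, stands 12 mm above the upper face. Between rib and trailing end is a plain strip 32 mm long to press on; the rib's face on that side (x = -63) can be pushed.
- panel_far (a point): Middle of the lower edge of the panel's leading end (panel x = 95 mm, y = 0, z = 0). At the start the panel lies flat on the ledge with this end 10 to 22 mm short of the step, up to 5 degrees askew and 12 mm off centre.
- panel_near (a point): Middle of the lower edge of the panel's trailing end (panel x = -95 mm, y = 0, z = 0). At the start this end hangs 70 to 82 mm out beyond the ledge, 24 mm over the bench; pressing it down rocks the leading end up, and it rocks back when let go.
- beaker: Bystander: loose white plastic beaker, 84 mm across, 110 mm tall, standing beside the deck on the side away from the robot. Origin at the centre of its underside.
- reagent: Bystander: loose amber bottle, 72 mm across, 170 mm tall, standing behind the stop bar. Origin at the centre of its underside.
- meter: Bystander: loose cream bench meter, 130 x 160 mm, 45 mm high, lying to the robot's right. Origin at the centre of its underside.
Mind the look-alikes: they are no part of the job. What is meant by the panel is not green, and is the smaller of those in its own colour.

How it is judged:
On the way, in this order (a step that is already met when the one before it is completed fails the run):
1. the trailing end is pressed below the ledge's level and the leading end is up above the deck's level, still short of the step (z of panel_far in the frame of base above 0.04 m and x of panel_far in the frame of base below 0 m and z of panel_near in the frame of base below 0.021 m), for 0.05 s.
2. the panel bridges the step: its leading end is over the deck, the panel touching the base (x of panel_far in the frame of base above 0.03 m and x of panel_near in the frame of base below 0 m and contact force between panel and base above 0.3 N), for 0.1 s.
At the end, for the whole second after the job is handed in: The panel lies flat and at rest wholly on the deck: leading edge's middle within 10 mm of the stop bar, trailing end past the step, both ends' middles within 28 mm of the base's centre line, square to the base within 0.1 rad, underside at deck height (36 to 43 mm) (x of panel_far in the frame of base above 0.19 m and x of panel_near in the frame of base above 0 m and z of panel_far in the frame of base between 0.036 and 0.043 m and y of panel_far in the frame of base between -0.028 and 0.028 m and z of panel_near in the frame of base between 0.036 and 0.043 m and y of panel_near in the frame of base between -0.028 and 0.028 m and angle between the x axis of panel and the x axis of base, either way round below 0.1 rad and angle between panel's own z axis and vertical below 0.05 rad and linear speed of panel below 0.01 m/s and angular speed of panel below 0.05 rad/s); the robot touches nothing.
It fails at once if the panel was picked up: its trailing end rose more than 75 mm or its leading end more than 125 mm above the bench (height (world z) of panel_near above 0.075 m or height (world z) of panel_far above 0.125 m).
It fails at once if the beaker was pushed more than 30 mm or tipped (distance of beaker from where it was at the start of the episode above 0.03 m or angle between beaker's own z axis and vertical above 0.4 rad).
It fails at once if the bottle was pushed more than 30 mm or tipped (distance of reagent from where it was at the start of the episode above 0.03 m or angle between reagent's own z axis and vertical above 0.4 rad).
It fails at once if the meter was pushed more than 30 mm or tipped (distance of meter from where it was at the start of the episode above 0.03 m or angle between meter's own z axis and vertical above 0.4 rad).
It also fails if it takes over 45 s, if anything falls off the work surface, if the arm or the gripper's body presses on something with over 40 N, if the wrist force passes 120 N, or if a joint passes its speed limit or range.

## Robot

A 6-joint arm with a two-finger parallel gripper is mounted at the origin on the work surface. World frame = base frame: x ahead of the robot, y to its left, z up, the work surface at z = 0. Lengths are in m, angles in rad, forces in N, time in s.
With the tool pointing down it reaches from about 0.3 to 0.775 m from the base axis. Payload 14.6 kg.
Tool frame: the origin (TCP) lies on the centre line of the jaws, within the pads' length; the fingertips stand 19 mm ahead of it and the grasp point (between the pads) is the TCP; z points along the fingers, y is the direction in which the jaws open and shut (so a half turn about z gives the same grasp; the last joint's range is limited). The gripper opens to 85 mm and grips with 20 to 120 N. Pads are 22 mm wide; open, the fingers measure 114 mm over their backs; the gripper's body (76 mm by 85 mm) begins 54 mm behind the grasp point. The pads swing forward as they close: fully open they stand 13 mm farther back than shut.
Start: joints at [1.086, 0.3, 1.521, -0, 1.321, -0.067], TCP at [0.223, 0.503, 0.224] pointing down, gripper open.
Joint ranges: [-3.03, 3.03], [-0.79, 2.21], [0.23, 2.52], [-1.04, 4.18], [0, 3.07], [-2.55, 2.55]. Speed limits (rad/s): [2.22, 2.22, 2.57, 3.14, 3.14, 3.14].

## Interface

Orientations are given as [roll, pitch, yaw] about the fixed x, y, z axes, in that order (R = Rz(yaw) Ry(pitch) Rx(roll)).
In Python, from plant import r, read_camera, camera_info, regions_of gives the robot as it stands.
- The arm moves only by the shell command python3 -m crank 'ROWS' [OPENING] [FORCE]. ROWS is JSON, a list of rows, each a list of 6 numbers: the shift along the tool's x, y, z in cm, then the turn, a rotation vector about the tool's x, y, z in units of 6 degrees (1.0 is 6 degrees). In form: [[x, y, z, wx, wy, wz], ...]. A call has 1 to 10 rows; each row is the pose to reach, as a shift and turn from the pose commanded when the call began, along the tool's axes at that moment; what a row does not reach only later rows make up. A row lasts 1/12 s, in which the tool goes at most 41.7 mm and 7.16 degrees, less where a joint would pass 70% of its speed; a pose out of reach is approached as far as the arm can. A call with a gripper value outside its range is refused whole. OPENING is the opening in per cent of the stroke, from 0 (shut) to 100 (fully open), set as the call begins (- or left out, the last holds). The fingers move at their own pace and stop on an object; FORCE is the grip in N (left out, the last holds). Time passes only in rows, so rows that repeat a pose let the fingers close. It gives the time, the measured TCP pose, the force and the opening at its end, in the units of the state.
- r.get_state(): the state, without advancing time (a new reading comes with each control period).
- read_camera(name): name is "scene" or "top"; returns the picture (480x640x3 uint8, red, green, blue); there is no depth.
- camera_info(name): a dict with "camera_matrix" (3x3 intrinsics, pixels), "R" (3x3) and "t" (3): a world point X has camera coordinates R X + t. Camera axes: x right, y down, z forward; pixel columns grow to the right and rows downward; lengths in m; the calibration is good to about 2 mm. A picture is of the moment at which its call begins. camera_info takes no time and is no camera call.
- r.close_job(): hands the job in, once; it reports no verdict.
Trained networks look in the newest picture that a camera, given by its name, has taken for a name from the list of things; names that differ only in an ending like _2 or _b are one class to them, and where a whole thing is asked for, a point or a joint stands for the part that bears it (a point fixed in the world has none). Each returns a list of dicts, best first, with "confidence" (0 to 1); they miss things now and then, are a little off and sometimes report something else, mostly with a low value. They report only what shows in the picture. A call takes as long as a camera call. They do not tell look-alikes from the thing itself.
- regions_of(query, camera): "pixels" (480x640 bool, what is visible of it) and "point" ([column, row] in pixels, amid what is visible of it).
The state is a dict: "t": time; "joint_pos": joint angles; "qvel": joint speeds; "joint_torque": joint torques, N m; "tcp_pos": TCP position; "tool_rot": TCP orientation; "contact_force": force on the tool from outside, world axes, zero at the start; "moment": the same for the moment, N m; "opening": finger opening in m.
Only numpy, scipy, OpenCV 4.12 (cv2) and the standard library are available. Lean on these libraries where they do the work, as an engineer would, in place of code of your own. Each camera call takes 0.05 s, during which the arm holds its last target.

## Working session

There is one attempt and no reset: what is moved stays moved. The work goes in short steps, Python scripts to look and compute and a shell command to move; the robot and the scene stay as the last step left them, time stands still between calls to the robot, and variables do not carry over. Pictures are saved under pics/ and viewed, and the job is handed in when it is done.

```bash
ls; mkdir -p pics; python3 - <<'E'
from plant import r, read_camera, camera_info, regions_of
import cv2,json
for n in("scene","top"):
    im=read_camera(n); cv2.imwrite(f"pics/{n}0.png",im[:,:,::-1])
    i=camera_info(n); print(n,i)
    for q in("panel","base"):
        for d in regions_of(q,n): print(n,q,d["confidence"],d["point"],d["pixels"].sum())
print(r.get_state())
E
```

```text
pics
scene {'camera_matrix': array([[589.1249998 ,   0.        , 322.44663065],
       [  0.        , 589.1249998 , 237.63126922],
       [  0.        ,   0.        ,   1.        ]]), 'R': array([[ 0.82350049,  0.56718427, -0.01220463],
       [ 0.45807681, -0.67746986, -0.57549998],
       [-0.3346828 ,  0.46833386, -0.81771072]]), 't': array([-0.40015049, -0.23752607,  1.68907361])}
scene panel 0.89 [324.4, 239.9] 2729
scene panel 0.83 [228.7, 244.9] 2609
scene panel 0.72 [349.0, 369.2] 6591
scene base 0.7 [368.1, 198.9] 6076
top {'camera_matrix': array([[614.58466273,   0.        , 320.02977089],
       [  0.        , 614.58466273, 240.78662005],
       [  0.        ,   0.        ,   1.        ]]), 'R': array([[-0.00661951, -0.9999586 ,  0.00624417],
       [-0.97750013,  0.00515407, -0.21087186],
       [ 0.21083094, -0.00749955, -0.97749377]]), 't': array([-0.03894415,  0.54443863,  1.41266627])}
top panel 0.75 [320.8, 258.8] 3475
top panel 0.7 [410.6, 169.3] 5098
top panel 0.6 [375.3, 344.5] 3667
top base 0.88 [241.5, 248.5] 7750
{'t': 0.3, 'joint_pos': array([ 1.08636468e+00,  3.00092827e-01,  1.52119516e+00, -1.91743597e-05,
        1.32064727e+00, -6.66514174e-02]), 'qvel': array([-1.37983520e-03, -7.03666103e-05,  9.28702428e-04,  8.14881653e-04,
       -6.92132911e-04,  9.86292711e-05]), 'joint_torque': array([-1.00235491e-03, -5.42829144e+01, -3.61524367e+01, -1.57912368e-04,
        2.09671169e-03, -8.61119304e-06]), 'tcp_pos': array([0.22315096, 0.50261482, 0.22389214]), 'tool_rot': array([-3.14124957e+00, -4.28344139e-06,  2.72381717e+00]), 'contact_force': array([-0.12647961,  0.67152236,  0.01224743]), 'moment': array([-0.02490208,  0.05193822,  0.00345022]), 'opening': 0.08561847651036346}
```

View pics/scene0.png

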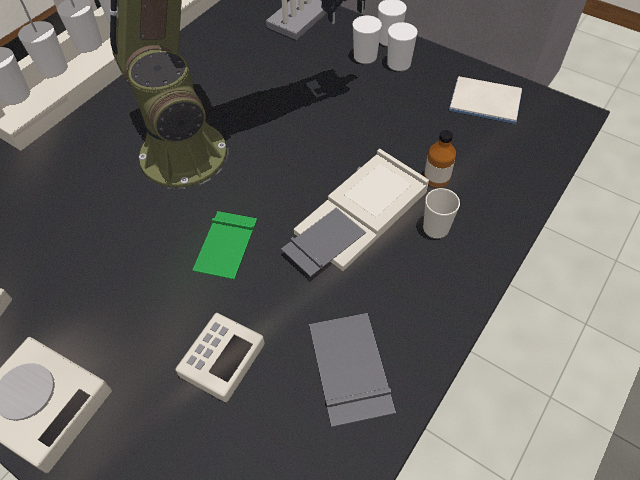

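View pics/top0.png

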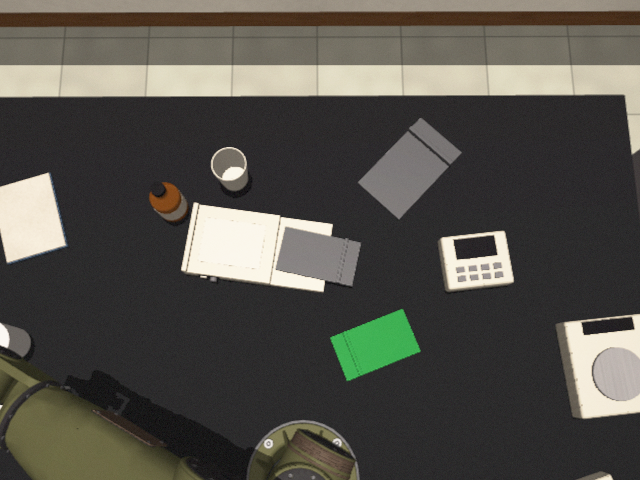

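The panel could be taken for any of three things in the top image: the grey panel on the ledge at (320,258), the green one at (375,344), or the larger grey one on the bench at (410,169). I choose the grey one on the ledge because it is the smaller of the grey pair and overhangs the base. I'll check it in a close crop.

```bash
python3 - <<'E'
import cv2
im=cv2.imread("pics/top0.png")[190:305,170:370]; cv2.imwrite("pics/crop_top.png",cv2.resize(im,None,fx=4,fy=4,interpolation=cv2.INTER_CUBIC))
im=cv2.imread("pics/scene0.png")[145:280,275:435]; cv2.imwrite("pics/crop_scene.png",cv2.resize(im,None,fx=4,fy=4,interpolation=cv2.INTER_CUBIC))
E
```

```text
(no output)
```

View pics/crop_top.png

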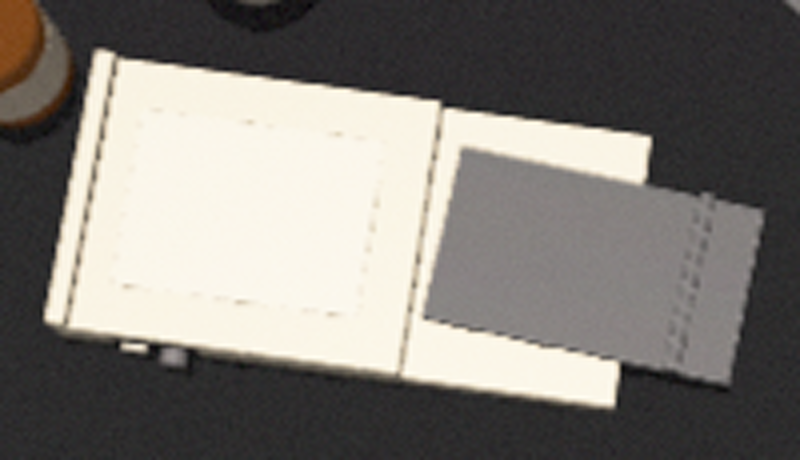

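View pics/crop_scene.png

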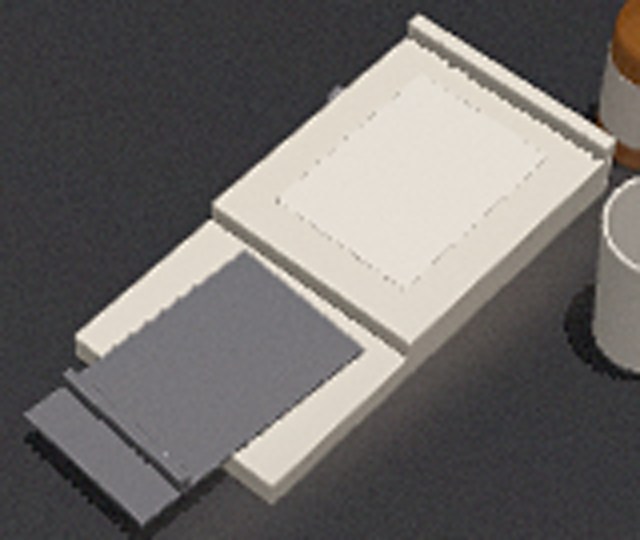

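```bash
cat > h.py <<'E'
import numpy as np
from scipy.optimize import least_squares
from scipy.spatial.transform import Rotation as Ro
from plant import camera_info
C={n:camera_info(n) for n in("scene","top")}
def proj(n,X):
    c=C[n]; p=(c["R"]@np.atleast_2d(X).T).T+c["t"]; q=(c["camera_matrix"]@p.T).T
    return q[:,:2]/q[:,2:]
OFF={"top":(170,190),"scene":(275,145)}
def uncrop(n,p,off=None,s=4): return (np.array(p,float)+.5)/s-.5+np.array(off or OFF[n])
def bT(b,P): # base -> world
    return Ro.from_euler("z",b[2]).apply(np.atleast_2d(P))+[b[0],b[1],0]
E
python3 - <<'E'
from h import *
B={"top":[((0,-85,39),(440,100)),((0,85,39),(401,375)),((-130,-85,24),(651,137)),((-130,85,24),(614,408)),((200,-85,39),(117,59)),((200,85,39),(68,327))],
"scene":[((0,85,39),(213,208)),((0,-85,39),(407,347)),((-130,85,24),(77,337)),((-130,-85,24),(272,490)),((200,-85,39),(603,160)),((200,85,39),(408,40))]}
P={"top":[((95,-55,5),(462,148)),((95,55,5),(424,318)),((-95,-55,5),(763,210)),((-95,55,5),(730,386))],
"scene":[((95,55,5),(247,252)),((95,-55,5),(362,350)),((-95,55,5),(25,413)),((-95,-55,5),(140,524))]}
def fit(D,z0,cams):
    def f(b):
        return np.concatenate([(proj(n,bT(b,np.array(k)/1000.+[0,0,z0]))-uncrop(n,c)).ravel() for n in cams for k,c in D[n]])
    s=least_squares(f,[.4,0,1.6]); return s.x,s.fun
for cams in(["top"],["scene"],["top","scene"]):
    b,e=fit(B,0,cams); p,e2=fit(P,.024,cams)
    print(b.round(4),abs(e).max().round(2),p.round(4),abs(e2).max().round(2))
    d=Ro.from_euler("z",-b[2]).apply([p[0]-b[0],p[1]-b[1],0]); print("panel in base",d.round(4),np.degrees(p[2]-b[2]))
    for x in(.095,-.095): print("end",Ro.from_euler("z",-b[2]).apply(bT(p,[[x,0,0]])[0]-[b[0],b[1],0]).round(4))
np.save("base.npy",b);np.save("panel0.npy",p)
E
```

```text
[0.5293 0.0676 1.4278] 0.65 [ 0.5132 -0.0379  1.3545] 0.64
panel in base [-0.1067  0.001   0.    ] -4.195764811116415
end [-0.0119 -0.006   0.    ]
end [-0.2014  0.0079  0.    ]
[0.5312 0.068  1.4291] 1.21 [ 0.5144 -0.0364  1.3401] 0.79
panel in base [-0.1057  0.0019  0.    ] -5.09820192239681
end [-0.0111 -0.0065  0.    ]
end [-0.2003  0.0103  0.    ]
[0.5302 0.0678 1.4285] 1.19 [ 0.5138 -0.0372  1.3482] 0.94
panel in base [-0.1063  0.0013  0.    ] -4.599433457931623
end [-0.0116 -0.0063  0.    ]
end [-0.201  0.009  0.   ]
```

```bash
cat >> h.py <<'E'
b=np.load("base.npy"); 
def st():
    from plant import r
    return r.get_state()
def rows(pos,rot_rpy,s=None):
    "shift (cm) and turn (6deg units) in tool axes from measured pose"
    s=s or st(); R0=Ro.from_euler("xyz",s["tool_rot"]); R1=Ro.from_euler("xyz",rot_rpy)
    return np.r_[R0.inv().apply(np.array(pos)-s["tcp_pos"])*100,np.degrees((R0.inv()*R1).as_rotvec())/6].round(2)
def inbase(s=None):
    s=s or st(); R=Ro.from_euler("xyz",s["tool_rot"]); Bi=Ro.from_euler("z",-b[2])
    tip=s["tcp_pos"]+R.apply([0,0,.019])
    ax=Bi*R
    return dict(t=s["t"],tcp=(Bi.apply(s["tcp_pos"]-[b[0],b[1],0])*1e3).round(1),tip=(Bi.apply(tip-[b[0],b[1],0])*1e3).round(1),
      toolx=ax.apply([1,0,0]).round(3),F=Bi.apply(s["contact_force"]).round(2),M=s["moment"].round(2),op=round(s["opening"],4))
E
python3 - <<'E'
from h import *
p=np.load("panel0.npy"); w=bT(p,[[-.079,0,.029]])[0]; print(w)
print(rows([w[0],w[1],.12],[np.pi,0,p[2]])); print(inbase())
E
```

```text
[ 0.49637911 -0.11421497  0.029     ]
[-50.   -45.29  10.4   -0.     0.    13.14]
{'t': 0.3, 'tcp': array([386.8, 365.6, 223.9]), 'tip': array([386.8, 365.6, 204.9]), 'toolx': array([0.272, 0.962, 0.   ]), 'F': array([0.65, 0.22, 0.01]), 'M': array([-0.02,  0.05,  0.  ]), 'op': 0.0856}
```

```bash
python3 -m crank '[[-50,-45.3,0,0,0,13.1],[-50,-45.3,0,0,0,13.1],[-50,-45.3,0,0,0,13.1],[-50,-45.3,0,0,0,13.1],[-50,-45.3,0,0,0,13.1],[-50,-45.3,0,0,0,13.1],[-50,-45.3,0,0,0,13.1],[-50,-45.3,0,0,0,13.1],[-50,-45.3,0,0,0,13.1],[-50,-45.3,0,0,0,13.1]]' 50
python3 - <<'E'
from h import *
p=np.load("panel0.npy"); w=bT(p,[[-.079,0,.029]])[0]
print(rows([w[0],w[1],.224],[np.pi,0,p[2]])); print(inbase())
E
```

```text
t: 1.13
tcp_pos: [0.3922, 0.1197, 0.2244]
tool_rot: [3.141, -0.0, 1.468]
contact_force: [0.1, 0.5, 0.1]
opening: 0.0429
[-2.220e+01  1.277e+01  4.000e-02  1.000e-02 -0.000e+00  1.140e+00]
{'t': 1.1333, 'tcp': array([ 31.8, 144. , 224.4]), 'tip': array([ 31.8, 144. , 205.4]), 'toolx': array([0.999, 0.039, 0.   ]), 'F': array([ 0.51, -0.04,  0.14]), 'M': array([ 0.05, -0.  ,  0.01]), 'op': 0.0429}
```

```bash
python3 -m crank '[[-22.2,12.8,0,0,0,1.1],[-22.2,12.8,0,0,0,1.1],[-22.2,12.8,0,0,0,1.1],[-22.2,12.8,0,0,0,1.1],[-22.2,12.8,0,0,0,1.1],[-22.2,12.8,0,0,0,1.1],[-22.2,12.8,0,0,0,1.1],[-22.2,12.8,8,0,0,1.1],[-22.2,12.8,12,0,0,1.1],[-22.2,12.8,12,0,0,1.1]]'
python3 - <<'E'
from h import *
import cv2
from plant import read_camera
p=np.load("panel0.npy"); w=bT(p,[[-.079,0,.029]])[0]
print(rows([w[0],w[1],.07],[np.pi,0,p[2]])); print(inbase())
cv2.imwrite("pics/s1.png",cv2.resize(read_camera("scene")[140:300,240:440,::-1],None,fx=4,fy=4,interpolation=cv2.INTER_CUBIC)[:600])
E
```

```text
t: 1.97
tcp_pos: [0.4972, -0.1117, 0.1021]
tool_rot: [-3.142, -0.0, 1.358]
contact_force: [1.0, 0.2, -1.0]
opening: 0.0429
[-0.27 -0.03  3.21 -0.   -0.    0.09]
{'t': 1.9667, 'tcp': array([-182.4,    7.2,  102.1]), 'tip': array([-182.4,    7.2,   83.1]), 'toolx': array([ 0.998, -0.07 ,  0.   ]), 'F': array([ 0.31, -0.98, -0.98]), 'M': array([-0.03, -0.  ,  0.03]), 'op': 0.0429}
```

View pics/s1.png

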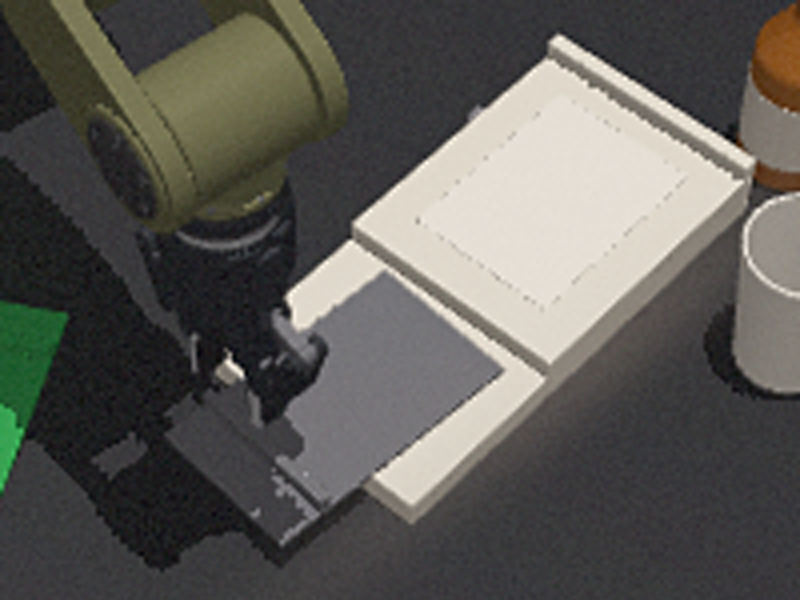

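The tool is above the strip between the rib and the trailing end. In the crop, the fingers sit around (270,390). Now lowering.

```bash
python3 -m crank '[[-0.3,0,2,0,0,0.1],[-0.3,0,4,0,0,0.1],[-0.3,0,4.6,0,0,0.1],[-0.3,0,4.8,0,0,0.1],[-0.3,0,4.8,0,0,0.1]]'
python3 - <<'E'
from h import *
print(inbase())
E
python3 -m crank '[[0,0,0.2,0,0,0],[0,0,0.4,0,0,0],[0,0,0.6,0,0,0],[0,0,0.6,0,0,0]]'
python3 - <<'E'
from h import *
import cv2
from plant import read_camera
print(inbase())
cv2.imwrite("pics/s2.png",cv2.resize(read_camera("scene")[160:300,260:440,::-1],None,fx=4,fy=4,interpolation=cv2.INTER_CUBIC)[:600])
E
```

```text
t: 2.43
tcp_pos: [0.4976, -0.1146, 0.057]
tool_rot: [3.141, 0.0, 1.348]
contact_force: [-0.4, -0.5, 0.1]
opening: 0.0427
{'t': 2.4333, 'tcp': array([-185.2,    6.5,   57. ]), 'tip': array([-185.2,    6.5,   38. ]), 'toolx': array([ 0.997, -0.08 , -0.   ]), 'F': array([-0.5 ,  0.33,  0.1 ]), 'M': array([-0.02, -0.05,  0.04]), 'op': 0.0427}
t: 2.77
tcp_pos: [0.4972, -0.1146, 0.0502]
tool_rot: [3.141, 0.0, 1.348]
contact_force: [-0.8, -0.7, 0.0]
opening: 0.0428
{'t': 2.7667, 'tcp': array([-185.3,    6.9,   50.2]), 'tip': array([-185.3,    6.9,   31.2]), 'toolx': array([ 0.997, -0.08 , -0.   ]), 'F': array([-0.83,  0.69,  0.01]), 'M': array([-0.01,  0.03, -0.02]), 'op': 0.0428}
```

View pics/s2.png

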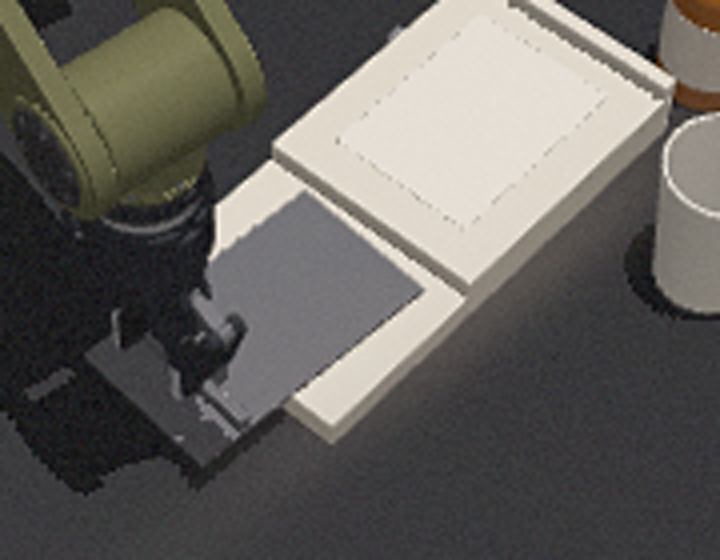

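```bash
python3 -m crank '[[0,0,0.3,0,0,0],[0,0,0.5,0,0.3,0],[-0.1,0,0.7,0,0.6,0],[-0.2,0,0.9,0,0.9,0],[-0.2,0,0.9,0,0.9,0]]'
python3 - <<'E'
from h import *
import cv2
from plant import read_camera
print(inbase())
cv2.imwrite("pics/s3.png",cv2.resize(read_camera("scene")[160:300,260:440,::-1],None,fx=4,fy=4,interpolation=cv2.INTER_CUBIC)[:600])
E
```

```text
t: 3.23
tcp_pos: [0.4964, -0.117, 0.0406]
tool_rot: [-3.141, -0.096, 1.347]
contact_force: [-0.7, -0.5, 0.0]
opening: 0.0428
{'t': 3.2333, 'tcp': array([-187.8,    7.2,   40.6]), 'tip': array([-186. ,    7.1,   21.7]), 'toolx': array([ 0.992, -0.081,  0.096]), 'F': array([-0.57,  0.63,  0.03]), 'M': array([-0.07,  0.  , -0.  ]), 'op': 0.0428}
```

View pics/s3.png

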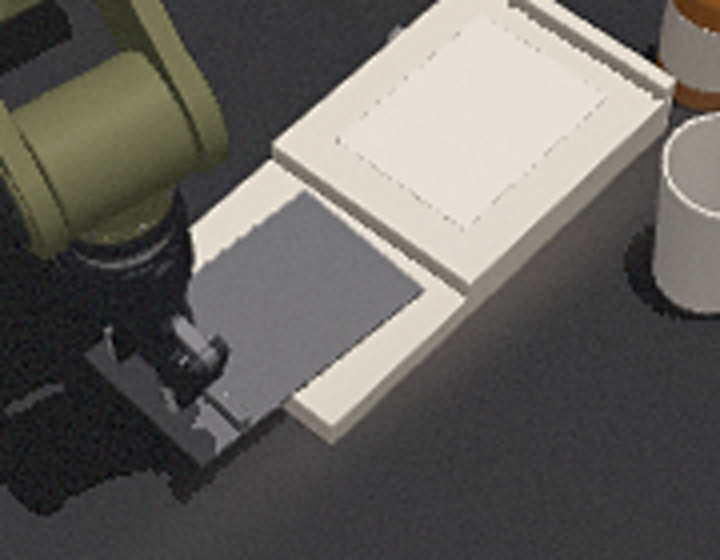

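```bash
python3 -m crank '[[0,0,0.2,0,0,0],[0,0,0.4,0,0,0],[0,0,0.4,0,0,0]]'
python3 - <<'E'
from h import *
print(inbase())
E
python3 -m crank '[[0,0,0.2,0,0,0],[0,0,0.4,0,0,0],[0,0,0.4,0,0,0]]'
python3 - <<'E'
from h import *
import cv2
from plant import read_camera
print(inbase())
cv2.imwrite("pics/s4.png",cv2.resize(read_camera("scene")[160:300,260:440,::-1],None,fx=4,fy=4,interpolation=cv2.INTER_CUBIC)[:600])
cv2.imwrite("pics/t4.png",cv2.resize(read_camera("top")[190:305,170:370,::-1],None,fx=4,fy=4,interpolation=cv2.INTER_CUBIC)[:600])
E
```

```text
t: 3.53
tcp_pos: [0.4967, -0.1158, 0.0367]
tool_rot: [-3.141, -0.094, 1.349]
contact_force: [-0.5, 0.4, -0.2]
opening: 0.0424
{'t': 3.5333, 'tcp': array([-186.6,    7.1,   36.7]), 'tip': array([-184.8,    7. ,   17.8]), 'toolx': array([ 0.992, -0.079,  0.094]), 'F': array([ 0.37,  0.52, -0.17]), 'M': array([-0.02,  0.04, -0.04]), 'op': 0.0424}
t: 3.78
tcp_pos: [0.4967, -0.1156, 0.0327]
tool_rot: [-3.141, -0.094, 1.348]
contact_force: [0.4, -0.1, -1.2]
opening: 0.0428
{'t': 3.7833, 'tcp': array([-186.4,    7.1,   32.7]), 'tip': array([-184.6,    7. ,   13.8]), 'toolx': array([ 0.992, -0.08 ,  0.094]), 'F': array([-0.07, -0.42, -1.21]), 'M': array([ 0.01,  0.06, -0.07]), 'op': 0.0428}
```

View pics/s4.png

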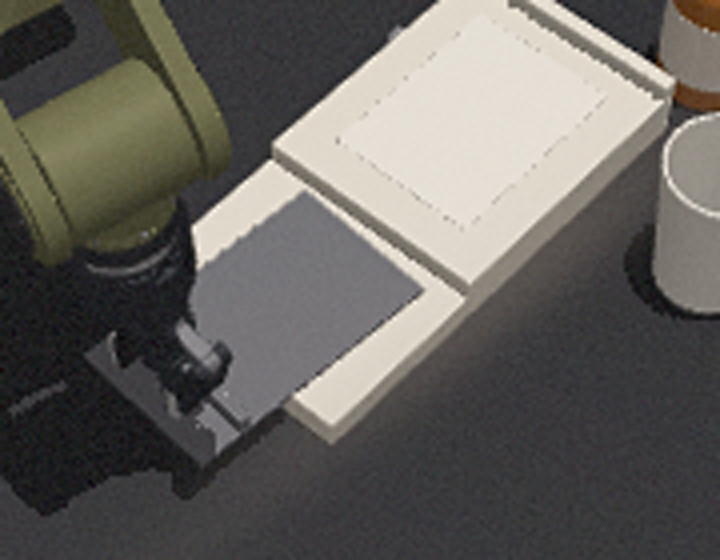

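View pics/t4.png

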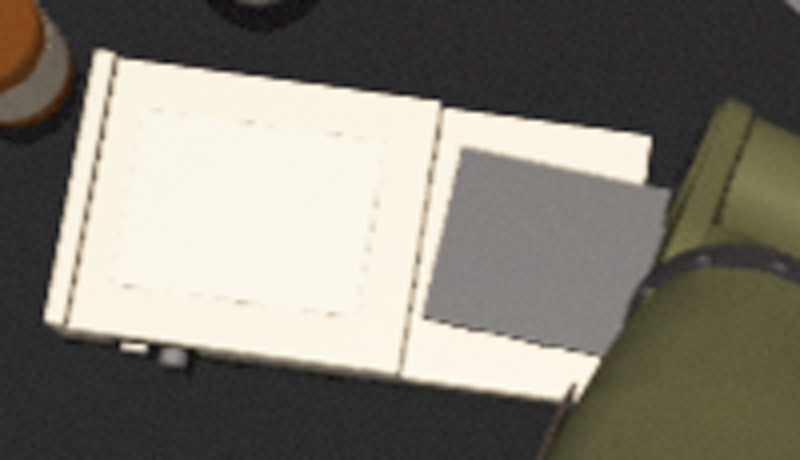

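```bash
python3 - <<'E'
from h import *
import cv2
from plant import read_camera
im=np.ascontiguousarray(read_camera("scene")[:,:,::-1])
s=st();R=Ro.from_euler("xyz",s["tool_rot"])
big=cv2.resize(im[200:290,265:365],None,fx=6,fy=6,interpolation=cv2.INTER_CUBIC)
big=cv2.convertScaleAbs(big,alpha=1.8,beta=20)
for P,c in(([0,0,0],(0,0,255)),([0,0,.019],(0,255,255)),([0,.03,.019],(0,255,0)),([0,-.03,.019],(255,0,0))):
    q=proj("scene",s["tcp_pos"]+R.apply(P))[0]; u=((q-[265,200]+.5)*6).astype(int); cv2.circle(big,tuple(int(v) for v in u),4,c,-1); print(q)
cv2.imwrite("pics/s5.png",big)
E
```

```text
[299.12882606 257.83880482]
[300.01078613 261.60998174]
[308.10404328 269.11976927]
[292.05943533 254.23187009]
```

View pics/s5.png

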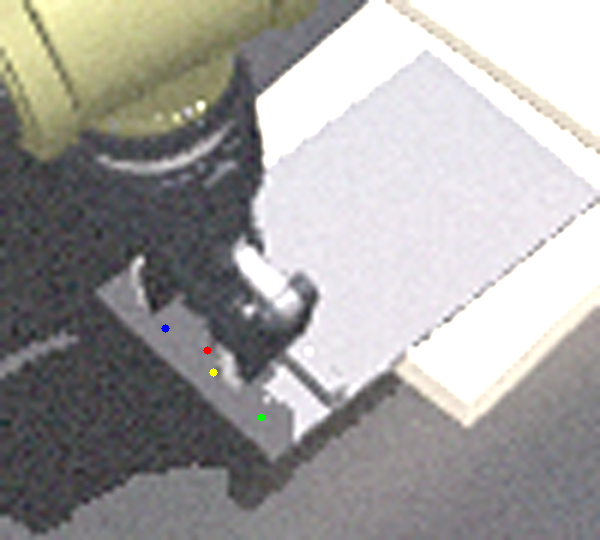

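```bash
python3 -m crank '[[0,0,0.2,0,0,0],[0,0,0.4,0,0,0],[0,0,0.4,0,0,0]]'
python3 - <<'E'
from h import *
print(inbase())
E
python3 -m crank '[[0,0,0.2,0,0,0],[0,0,0.4,0,0,0],[0,0,0.4,0,0,0]]'
python3 - <<'E'
from h import *
import cv2
from plant import read_camera
print(inbase())
big=cv2.resize(read_camera("scene")[180:290,265:365,::-1],None,fx=5,fy=5,interpolation=cv2.INTER_CUBIC)
cv2.imwrite("pics/s6.png",cv2.convertScaleAbs(big,alpha=1.8,beta=20))
E
```

```text
t: 4.18
tcp_pos: [0.4967, -0.1153, 0.0287]
tool_rot: [-3.141, -0.094, 1.348]
contact_force: [-0.2, 0.7, -0.4]
opening: 0.0424
{'t': 4.1833, 'tcp': array([-186.1,    7.2,   28.7]), 'tip': array([-184.3,    7. ,    9.8]), 'toolx': array([ 0.992, -0.08 ,  0.094]), 'F': array([ 0.63,  0.3 , -0.37]), 'M': array([-0.04, -0.06,  0.01]), 'op': 0.0424}
t: 4.43
tcp_pos: [0.4968, -0.115, 0.0247]
tool_rot: [-3.141, -0.094, 1.348]
contact_force: [0.0, -1.0, -0.7]
opening: 0.0428
{'t': 4.4333, 'tcp': array([-185.7,    7.1,   24.7]), 'tip': array([-183.9,    7. ,    5.8]), 'toolx': array([ 0.992, -0.08 ,  0.094]), 'F': array([-0.98, -0.14, -0.65]), 'M': array([-0.08,  0.01,  0.01]), 'op': 0.0428}
```

View pics/s6.png

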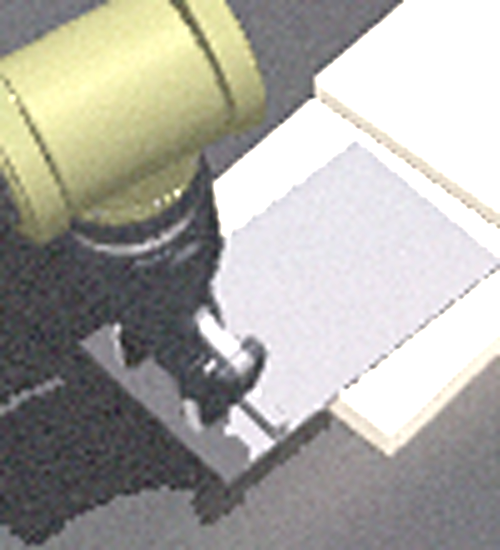

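```bash
python3 - <<'E'
from h import *
import cv2
from plant import read_camera
s=st();R=Ro.from_euler("xyz",s["tool_rot"]);print(s)
c=C["scene"]
def ray(px,z):
    d=c["R"].T@np.linalg.solve(c["camera_matrix"],[px[0],px[1],1]); o=-c["R"].T@c["t"]; return o+d*(z-o[2])/d[2]
for z in(.024,.029,.04,.06):
    X=ray((306,265),z); print(z,X, R.inv().apply(X-s["tcp_pos"]))
im=np.ascontiguousarray(read_camera("scene")[:,:,::-1])
big=cv2.convertScaleAbs(cv2.resize(im[160:290,250:380],None,fx=6,fy=6,interpolation=cv2.INTER_CUBIC)[:,:],alpha=2.2,beta=30)
def dot(X,col):
    q=proj("scene",X)[0]; u=((q-[250,160]+.5)*6).astype(int); cv2.circle(big,tuple(int(v) for v in u),3,col,-1)
p=np.load("panel0.npy")
for P in([.095,.055,.005],[.095,-.055,.005],[-.095,.055,.005],[-.095,-.055,.005],[-.063,.055,.005],[-.063,-.055,.005]): dot(bT(p,np.array([P])+[0,0,.024]),(0,0,255))
# flange axis: points behind
for z in(-.05,-.1,-.15,-.2): dot(s["tcp_pos"]+R.apply([0,0,z]),(0,255,0))
dot(s["tcp_pos"],(0,255,255))
cv2.imwrite("pics/s7.png",big[180:])
E
```

```text
{'t': 4.4833, 'joint_pos': array([-0.34562199,  0.47974348,  1.79793658,  0.12150341,  0.87958934,
       -0.20120751]), 'qvel': array([-0.00086785, -0.00329425, -0.0018892 ,  0.00045818,  0.00211154,
       -0.00104928]), 'joint_torque': array([ 1.21626968e-02, -5.48907924e+01, -2.66690522e+01,  2.09801411e-01,
       -4.56231093e-03, -4.19612130e-03]), 'tcp_pos': array([ 0.49690182, -0.11500933,  0.02489633]), 'tool_rot': array([-3.14114829, -0.09429022,  1.34811619]), 'contact_force': array([0.28937093, 0.13044803, 0.18211011]), 'moment': array([-0.04644632,  0.03529157,  0.00405114]), 'opening': 0.042925115260873274}
0.024 [ 0.51919655 -0.11868885  0.024     ] [0.00124467 0.0225573  0.00100802]
0.029 [ 0.52118914 -0.12118277  0.029     ] [-0.00026802  0.02504917 -0.00415846]
0.04 [ 0.52557285 -0.1266694   0.04      ] [-0.00359593  0.03053128 -0.0155247 ]
0.06 [ 0.53354322 -0.13664509  0.06      ] [-0.00964669  0.04049875 -0.03619059]
```

View pics/s7.png

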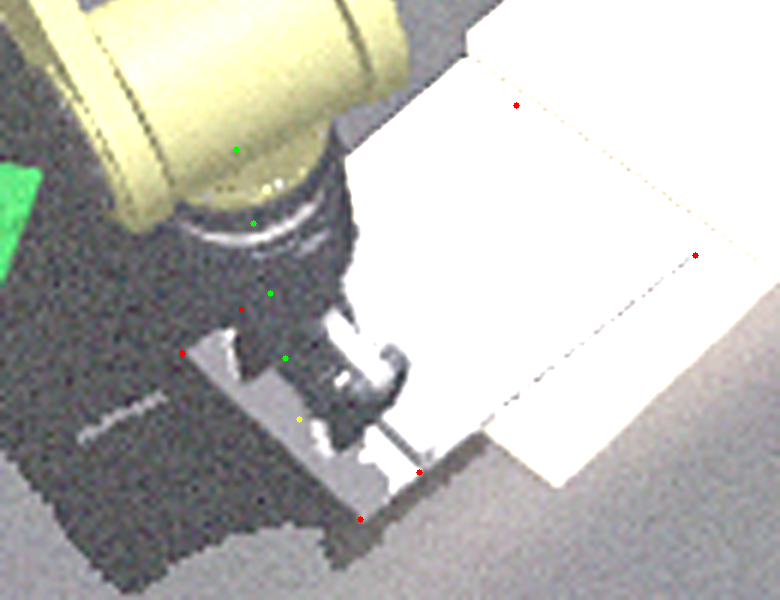

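```bash
python3 -m crank '[[0,0,0.2,0,0,0],[0,0,0.4,0,0,0],[0,0,0.4,0,0,0]]'
python3 - <<'E'
from h import *
print(inbase())
E
python3 -m crank '[[0,0,0.2,0,0,0],[0,0,0.4,0,0,0],[0,0,0.4,0,0,0]]'
python3 - <<'E'
from h import *
import cv2
from plant import read_camera
print(inbase())
big=cv2.resize(read_camera("scene")[180:290,265:375,::-1],None,fx=5,fy=5,interpolation=cv2.INTER_CUBIC)
cv2.imwrite("pics/s8.png",cv2.convertScaleAbs(big,alpha=1.5,beta=20))
E
```

```text
t: 4.78
tcp_pos: [0.497, -0.1146, 0.0208]
tool_rot: [-3.141, -0.094, 1.348]
contact_force: [0.3, -0.1, -0.6]
opening: 0.0429
{'t': 4.7833, 'tcp': array([-185.3,    7. ,   20.8]), 'tip': array([-183.6,    6.9,    1.9]), 'toolx': array([ 0.992, -0.08 ,  0.094]), 'F': array([-0.03, -0.29, -0.61]), 'M': array([-0.07, -0.01,  0.03]), 'op': 0.0429}
t: 5.03
tcp_pos: [0.4971, -0.1143, 0.0169]
tool_rot: [-3.141, -0.094, 1.348]
contact_force: [1.5, -0.0, 0.9]
opening: 0.0423
{'t': 5.0333, 'tcp': array([-185. ,    6.9,   16.9]), 'tip': array([-183.2,    6.8,   -2.1]), 'toolx': array([ 0.992, -0.08 ,  0.094]), 'F': array([ 0.16, -1.46,  0.85]), 'M': array([-0.09, -0.04,  0.03]), 'op': 0.0423}
```

View pics/s8.png

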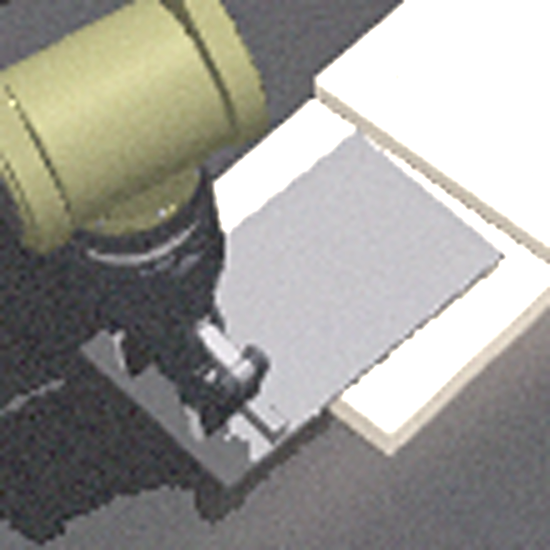

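```bash
cat >> h.py <<'E'
def panel_pts(xn,yc,yaw,th,P,pivot=-.130,zp=.024):
    """P in panel frame (m). th = nose-up tilt; panel underside passes through (pivot,zp) in base xz; xn = base x of panel origin measured along slope from pivot"""
    P=np.atleast_2d(P)
    q=Ro.from_euler("z",yaw).apply(P)+[xn-pivot,yc,0]
    q=Ro.from_euler("y",-th).apply(q)+[pivot,0,zp]
    return bT(b,q)
def fit_tilt(obs,x0=(-.106,.001,-.08,.05),fix=None,**k):
    "obs: list of (cam, panel point mm, pixel)"
    def f(v):
        return np.concatenate([(proj(n,panel_pts(*v,np.array(P)/1e3,**k))-px).ravel() for n,P,px in obs]+[(np.array(v)-x0)/[.01,.005,.03,1]*.3])
    s=least_squares(f,x0); v=s.x
    ends=[Ro.from_euler("z",-b[2]).apply(panel_pts(*v,[[x,0,0]],**k)[0]-[b[0],b[1],0])*1e3 for x in(.095,-.095)]
    return v.round(4),np.degrees(v[3]).round(1),[e.round(1) for e in ends],abs(s.fun).max().round(2)
E
python3 - <<'E'
from h import *
u=lambda p:uncrop("scene",p,(265,180),5)
print(fit_tilt([("scene",(95,55,5),u((358,130))),("scene",(95,-55,5),u((502,255)))]))
E
```

```text
(array([-0.1018,  0.0065, -0.0993, -0.0081]), np.float64(-0.5), [array([-7.2, -2.9, 23. ]), array([-196.3,   15.9,   24.5])], np.float64(0.33))
```

```bash
cat > snap.py <<'E'
import sys,cv2,numpy as np
from plant import read_camera
from h import inbase
print(inbase())
k=sys.argv[1]
# left: scene crop, right: top crop, both x4, stacked in one 800x600? separate files
a=read_camera("scene")[145:285,265:445,::-1]; t=read_camera("top")[190:300,175:365,::-1]
cv2.imwrite(f"pics/s{k}.png",cv2.convertScaleAbs(cv2.resize(a,None,fx=4,fy=4,interpolation=cv2.INTER_CUBIC),alpha=1.2,beta=15))
cv2.imwrite(f"pics/t{k}.png",cv2.resize(t,None,fx=4,fy=4,interpolation=cv2.INTER_CUBIC))
E
python3 snap.py 9
```

```text
{'t': 5.0833, 'tcp': array([-185. ,    6.9,   17. ]), 'tip': array([-183.2,    6.7,   -1.9]), 'toolx': array([ 0.992, -0.08 ,  0.094]), 'F': array([-0.07, -0.15,  1.49]), 'M': array([-0.06,  0.09,  0.05]), 'op': 0.0425}
```

View pics/s9.png

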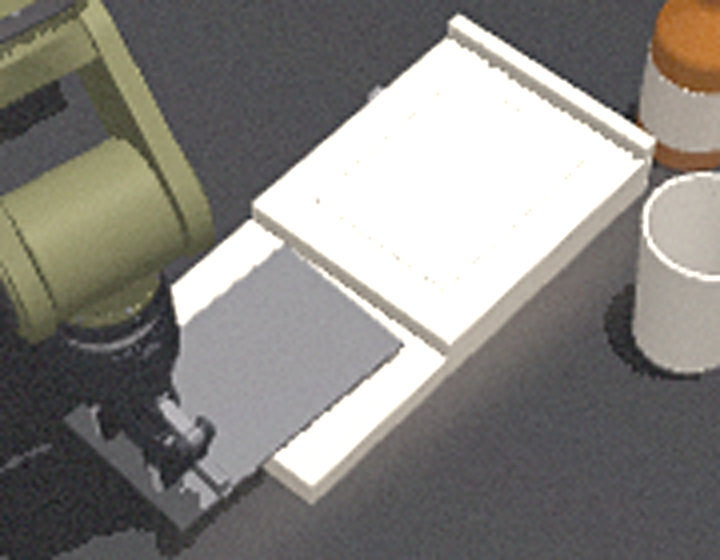

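View pics/t9.png

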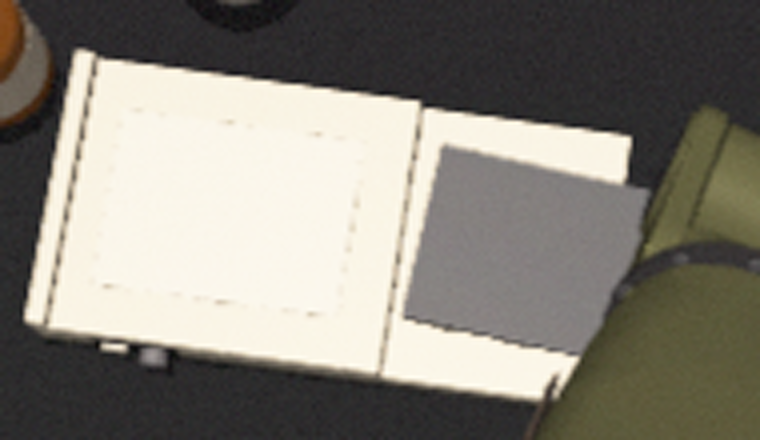

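```bash
cat >> h.py <<'E'
US=lambda p:uncrop("scene",p,(265,145),4)
UT=lambda p:uncrop("top",p,(175,190),4)
E
python3 - <<'E'
from h import *
print(fit_tilt([("scene",(95,55,5),US((290,245))),("scene",(95,-55,5),US((404,345))),("top",(95,-55,5),UT((441,146))),("top",(95,55,5),UT((403,317)))]))
E
```

```text
(array([-0.1057,  0.0014, -0.0834,  0.0338]), np.float64(1.9), [array([-11.1,  -6.5,  28. ]), array([-200.3,    9.4,   21.6])], np.float64(1.4))
```

```bash
python3 -m crank '[[0,0,0.2,0,0.2,0],[0,0,0.4,0,0.4,0],[0,0,0.6,0,0.7,0],[-0.1,0,0.85,0,0.9,0],[-0.1,0,0.85,0,0.9,0]]'; python3 snap.py 10
```

```text
t: 5.6
tcp_pos: [0.497, -0.1148, 0.0083]
tool_rot: [-3.141, -0.19, 1.347]
contact_force: [0.4, 0.5, 1.3]
opening: 0.0428
{'t': 5.6, 'tcp': array([-185.5,    7. ,    8.3]), 'tip': array([-182. ,    6.7,  -10.4]), 'toolx': array([ 0.979, -0.08 ,  0.189]), 'F': array([ 0.57, -0.34,  1.33]), 'M': array([ 0.07, -0.04,  0.  ]), 'op': 0.0428}
```

View pics/s10.png

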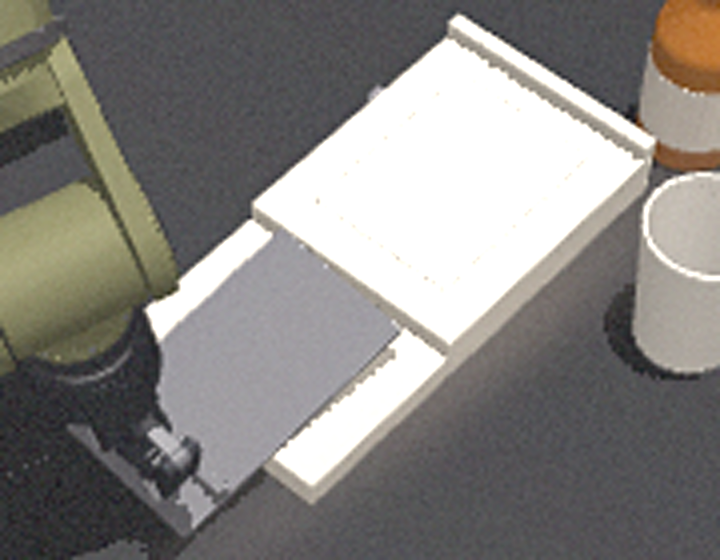

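View pics/t10.png

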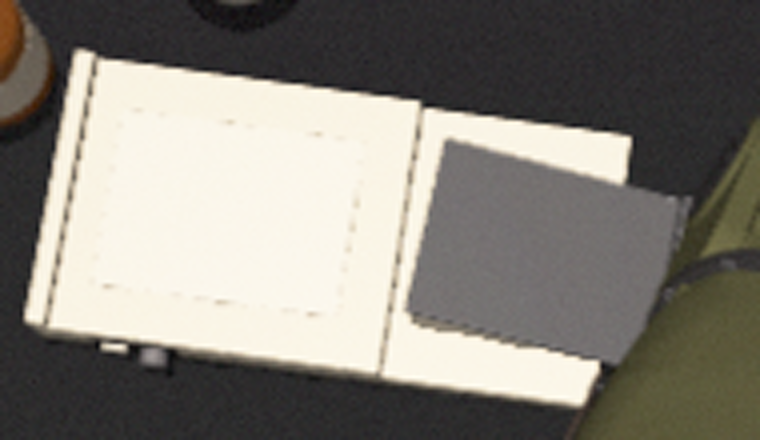

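```bash
python3 - <<'E'
from h import *
print(fit_tilt([("scene",(95,55,5),US((285,230))),("scene",(95,-55,5),US((400,325))),("top",(95,-55,5),UT((445,139))),("top",(95,55,5),UT((410,310)))],x0=(-.106,.001,-.08,.15)))
E
```

```text
(array([-0.1065, -0.0004, -0.0637,  0.2308]), np.float64(13.2), [array([-14.9,  -6.4,  51.1]), array([-199.4,    5.7,    7.7])], np.float64(1.68))
```

```bash
python3 -m crank '[[0.2,0,0,0,0,0],[0.4,0,0,0,0,0],[0.6,0,0,0,0,0],[0.8,0,0,0,0,0],[1.0,0,0,0,0,0],[1.2,0,0,0,0,0],[1.2,0,0,0,0,0]]'; python3 snap.py 11
```

```text
t: 6.28
tcp_pos: [0.5001, -0.1029, 0.0112]
tool_rot: [3.141, -0.188, 1.349]
contact_force: [-1.6, -2.9, 2.5]
opening: 0.0428
{'t': 6.2833, 'tcp': array([-173.3,    5.6,   11.2]), 'tip': array([-169.8,    5.3,   -7.4]), 'toolx': array([ 0.979, -0.078,  0.187]), 'F': array([-3.13,  1.12,  2.46]), 'M': array([-0.47,  0.1 , -0.04]), 'op': 0.0428}
```

View pics/s11.png

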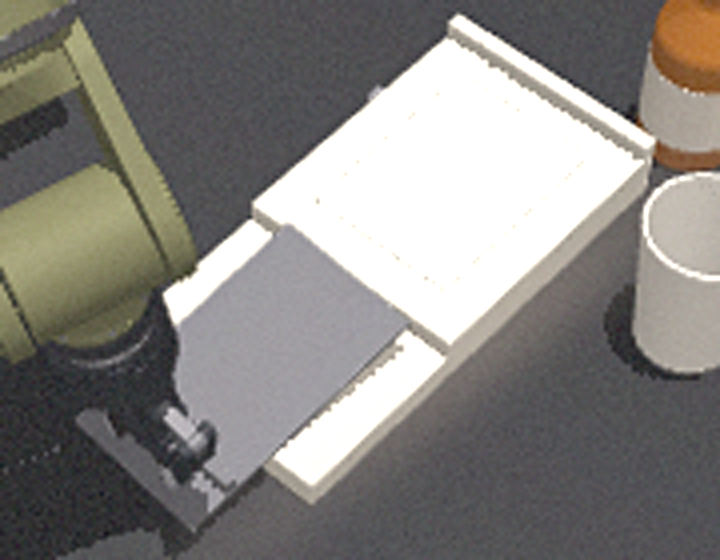

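View pics/t11.png

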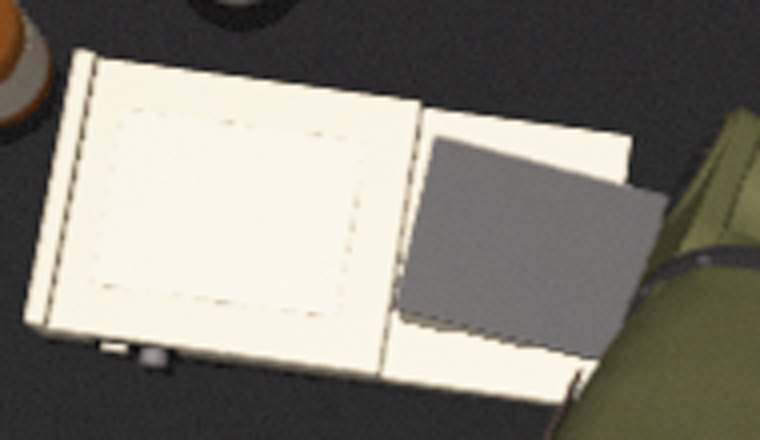

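```bash
python3 -m crank '[[0.3,0,0,0,0,0],[0.6,0,0,0,0,0],[0.9,0,0,0,0,0],[1.2,0,0,0,0,0],[1.5,0,0,0,0,0],[1.8,0,0,0,0,0],[2.0,0,0,0,0,0],[2.0,0,0,0,0,0]]'; python3 snap.py 12
```

```text
t: 7.05
tcp_pos: [0.5047, -0.0844, 0.0154]
tool_rot: [3.14, -0.187, 1.349]
contact_force: [-2.0, -7.9, 9.1]
opening: 0.0427
{'t': 7.05, 'tcp': array([-154.3,    3.7,   15.4]), 'tip': array([-150.8,    3.3,   -3.2]), 'toolx': array([ 0.979, -0.078,  0.186]), 'F': array([-8.12,  0.85,  9.12]), 'M': array([-1.  ,  0.35,  0.06]), 'op': 0.0427}
```

View pics/s12.png

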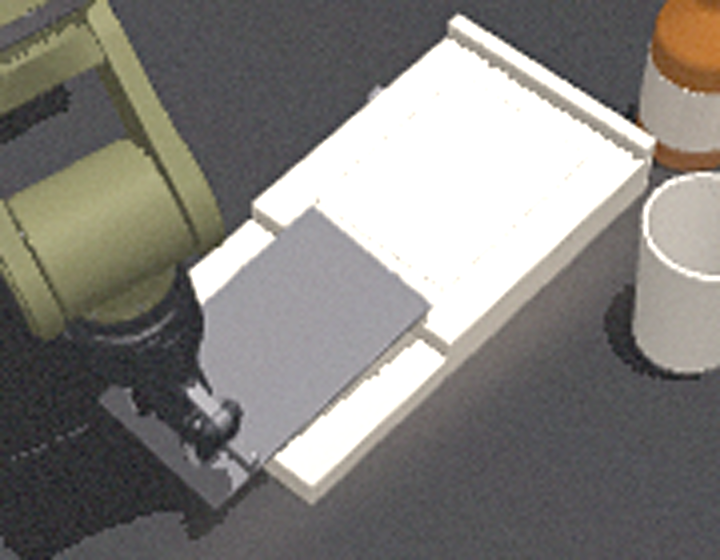

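View pics/t12.png

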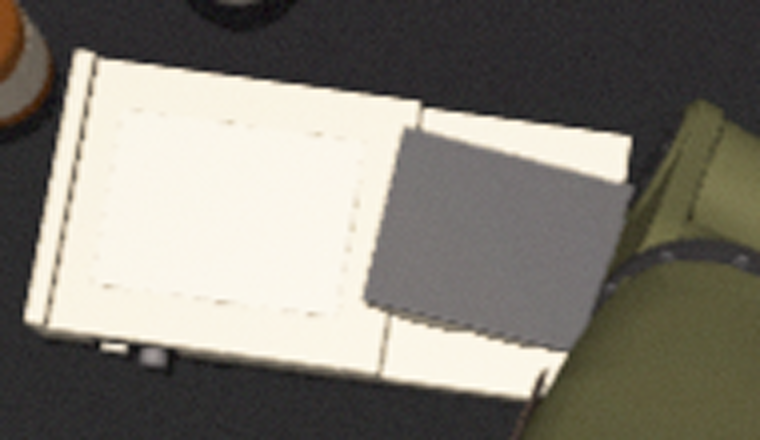

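```bash
python3 -m crank '[[0,0,-0.1,0,-0.2,0],[0,0,-0.2,0,-0.4,0],[0.1,0,-0.4,0,-0.7,0],[0.1,0,-0.5,0,-0.7,0],[0.1,0,-0.5,0,-0.7,0]]'; python3 snap.py 13
```

```text
t: 7.57
tcp_pos: [0.504, -0.0833, 0.0197]
tool_rot: [-3.141, -0.116, 1.349]
contact_force: [0.0, 0.3, -0.8]
opening: 0.0426
{'t': 7.5667, 'tcp': array([-153.4,    4.5,   19.7]), 'tip': array([-151.2,    4.3,    0.8]), 'toolx': array([ 0.99 , -0.079,  0.116]), 'F': array([ 0.26,  0.  , -0.81]), 'M': array([-0.1 ,  0.01, -0.  ]), 'op': 0.0426}
```

View pics/s13.png

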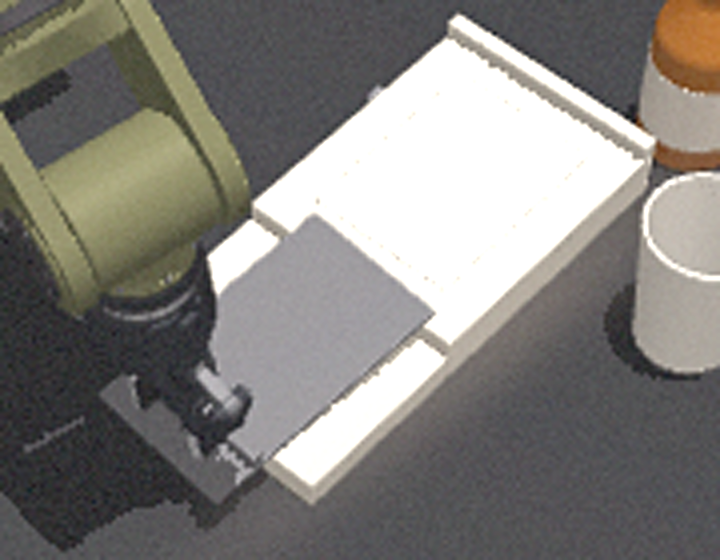

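View pics/t13.png

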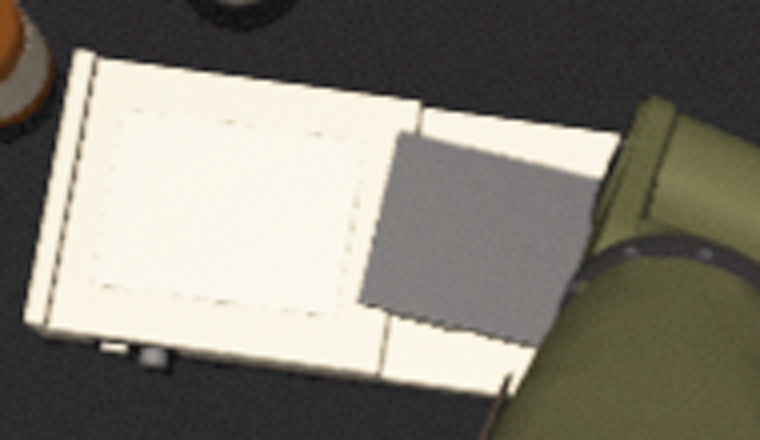

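```bash
python3 -m crank '[[0.4,0,0,0,0,0],[0.8,0,0,0,0,0],[1.2,0,0,0,0,-0.1],[1.6,0,0,0,0,-0.2],[2.0,0,0,0,0,-0.3],[2.4,0,0,0,0,-0.4],[2.8,0,0,0,0,-0.5],[3.2,0,0,0,0,-0.6],[3.6,0,0,0,0,-0.7],[3.6,0,0,0,0,-0.7]]'; python3 snap.py 14
```

```text
t: 8.5
tcp_pos: [0.5122, -0.0482, 0.024]
tool_rot: [3.133, -0.115, 1.424]
contact_force: [-0.4, 0.4, 0.0]
opening: 0.0426
{'t': 8.5, 'tcp': array([-117.4,    1.4,   24. ]), 'tip': array([-115.3,    1.2,    5.1]), 'toolx': array([ 0.993, -0.005,  0.115]), 'F': array([0.34, 0.42, 0.01]), 'M': array([-0.07, -0.04, -0.02]), 'op': 0.0426}
```

View pics/s14.png

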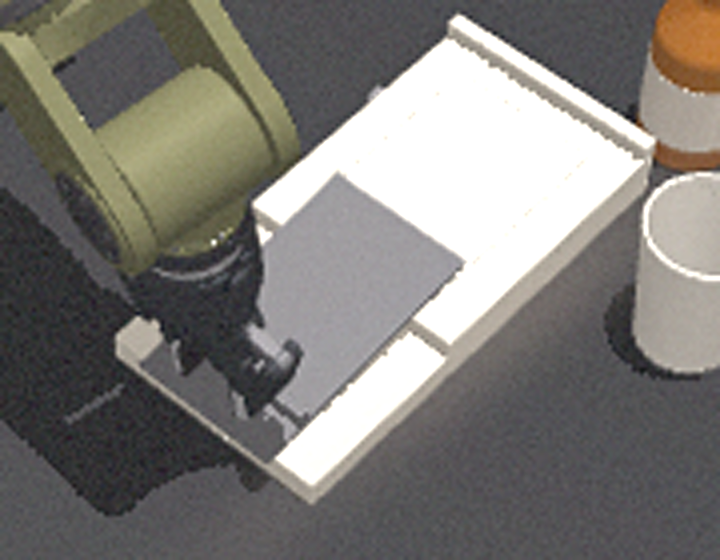

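View pics/t14.png

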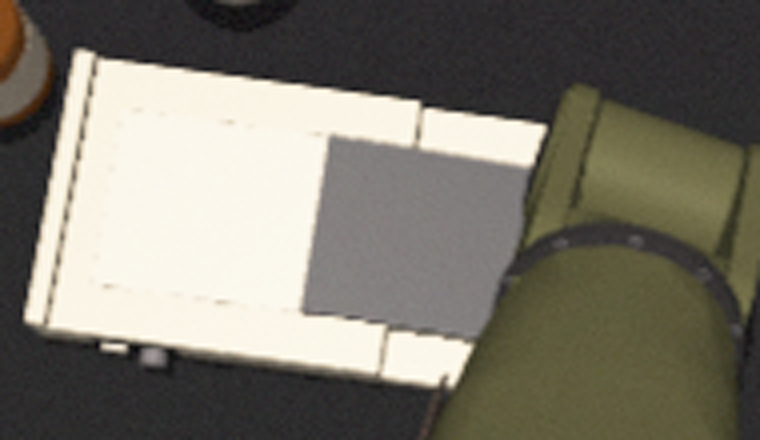

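```bash
python3 -m crank '[[0.4,0,0,0,0,0],[0.8,0,0,0,0,0],[1.2,0,0,0,0,0],[1.6,0,0,0,0,0],[2.0,0,0,0,0,0],[2.4,0,0,0,0,0],[2.8,0,0,0,0,0],[3.0,0,0,0,0,0],[3.0,0,0,0,0,0]]'; python3 snap.py 15
```

```text
t: 9.35
tcp_pos: [0.5165, -0.019, 0.0274]
tool_rot: [3.133, -0.115, 1.422]
contact_force: [0.4, -1.9, -0.9]
opening: 0.043
{'t': 9.35, 'tcp': array([-87.9,   1.2,  27.4]), 'tip': array([-85.7,   1.1,   8.5]), 'toolx': array([ 0.993, -0.006,  0.115]), 'F': array([-1.87, -0.65, -0.86]), 'M': array([-0.24,  0.01,  0.04]), 'op': 0.043}
```

View pics/s15.png

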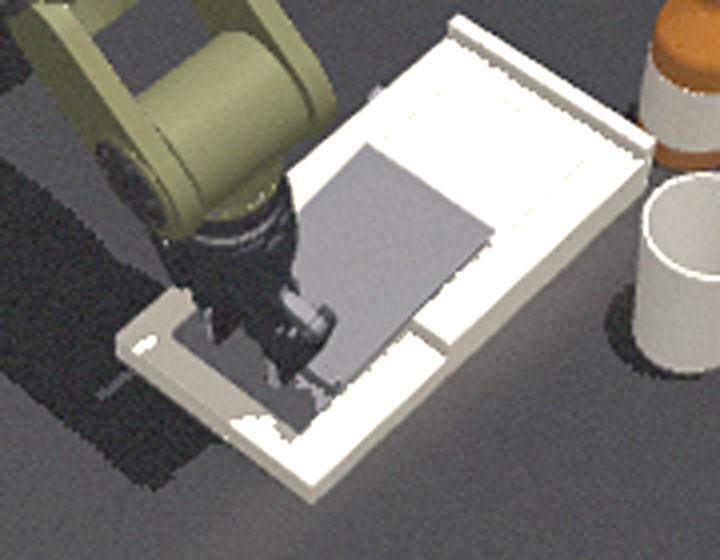

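View pics/t15.png

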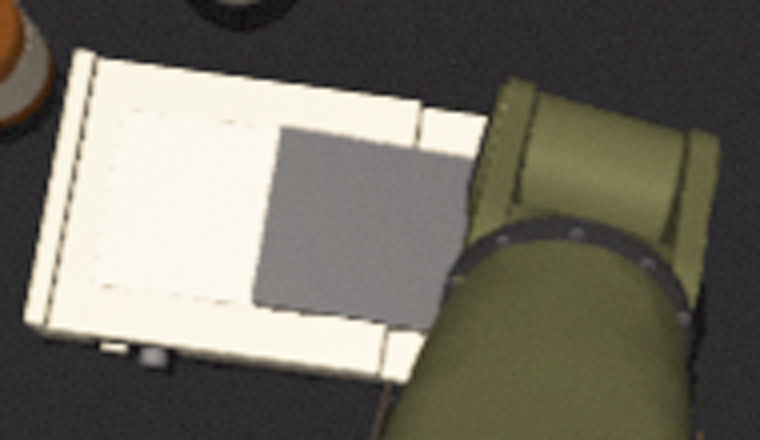

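```bash
python3 -m crank '[[0.3,0,-0.1,0,0,0],[0.6,0,-0.2,0,0,0],[0.9,0,-0.4,0,0,0],[1.2,0,-0.5,0,0,0],[1.5,0,-0.6,0,0,0],[1.8,0,-0.7,0,-0.3,0],[2.1,0,-0.8,0,-0.6,0],[2.4,0,-0.9,0,-0.9,0],[2.4,0,-0.9,0,-1.1,0]]'; python3 snap.py 16
```

```text
t: 10.2
tcp_pos: [0.52, 0.0037, 0.0395]
tool_rot: [3.132, 0.002, 1.421]
contact_force: [0.0, -3.6, 0.8]
opening: 0.0427
{'t': 10.2, 'tcp': array([-64.9,   1. ,  39.5]), 'tip': array([-65. ,   0.8,  20.5]), 'toolx': array([ 1.   , -0.007, -0.002]), 'F': array([-3.53, -0.53,  0.79]), 'M': array([-0.51,  0.1 , -0.05]), 'op': 0.0427}
```

View pics/s16.png

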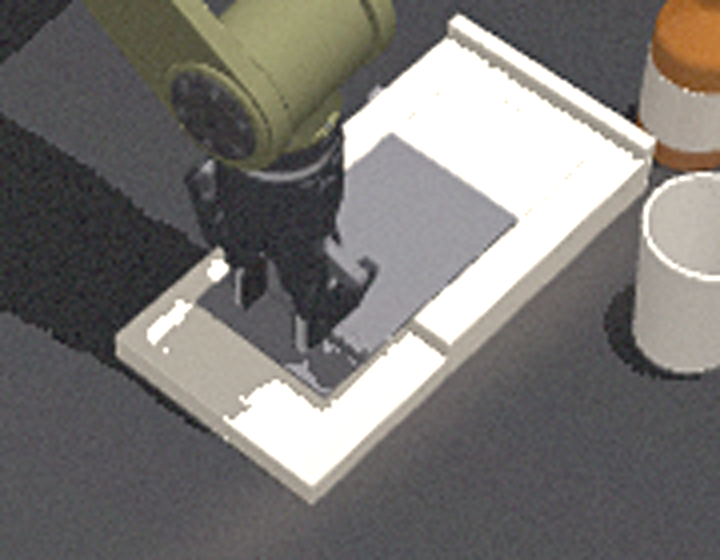

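View pics/t16.png

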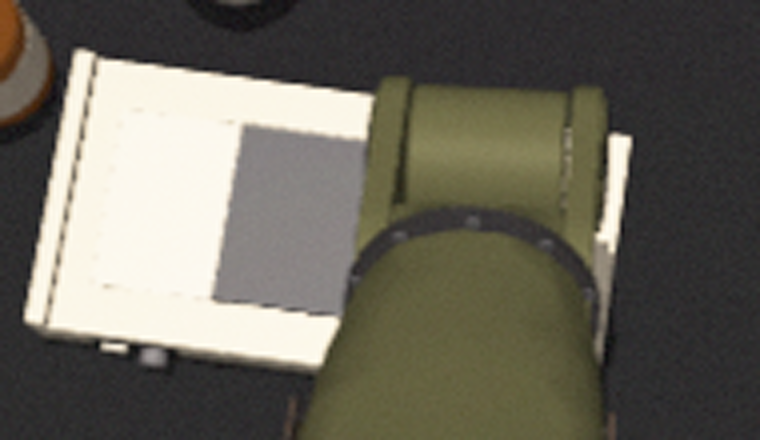

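```bash
cat >> h.py <<'E'
def ray(n,px,z):
    c=C[n]; d=c["R"].T@np.linalg.solve(c["camera_matrix"],[px[0],px[1],1]); o=-c["R"].T@c["t"]; X=o+d*(z-o[2])/d[2]
    return (Ro.from_euler("z",-b[2]).apply(X-[b[0],b[1],0])*1e3).round(1)
E
python3 - <<'E'
from h import *
for z in(.044,.055):
  print(z,[ray("top",UT(p),z) for p in((240,125),(214,300))],[ray("scene",US(p),z) for p in((393,133),(517,217))])
print(ray("scene",US((326,398)),.029),ray("scene",US((326,398)),.036))
E
```

```text
0.044 [array([105.8, -53.2,  44. ]), array([103.5,  55.4,  44. ])] [array([106.6,  52.8,  44. ]), array([105.9, -53.5,  44. ])]
0.055 [array([104. , -50.7,  55. ]), array([101.7,  57.1,  55. ])] [array([99., 47., 55.]), array([ 98.3, -58.3,  55. ])]
[-76.5 -49.4  29. ] [-80.2 -52.5  36. ]
```

```bash
python3 -m crank '[[0.4,0,-0.1,0,0,0],[0.9,0,-0.1,0,0,0],[1.4,0,-0.1,0,0,0],[1.9,0,-0.1,0,0,0],[2.4,0,-0.1,0,0,0],[2.9,0,-0.1,0,0,0],[3.4,0,-0.1,0,0,0],[3.9,0,-0.1,0,0,0],[4.4,0,-0.1,0,0,0],[4.4,0,-0.1,0,0,0]]'; python3 snap.py 17
```

```text
t: 11.13
tcp_pos: [0.5264, 0.0476, 0.04]
tool_rot: [3.133, -0.0, 1.422]
contact_force: [0.1, 0.9, -0.6]
opening: 0.0429
{'t': 11.1333, 'tcp': array([-20.6,   0.9,  40. ]), 'tip': array([-20.6,   0.8,  21. ]), 'toolx': array([ 1.   , -0.007,  0.   ]), 'F': array([ 0.95,  0.01, -0.64]), 'M': array([0.06, 0.03, 0.01]), 'op': 0.0429}
```

View pics/s17.png

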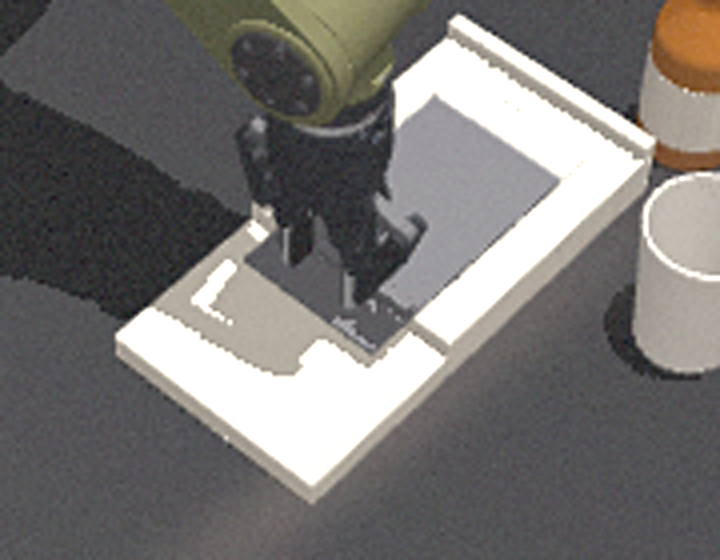

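View pics/t17.png

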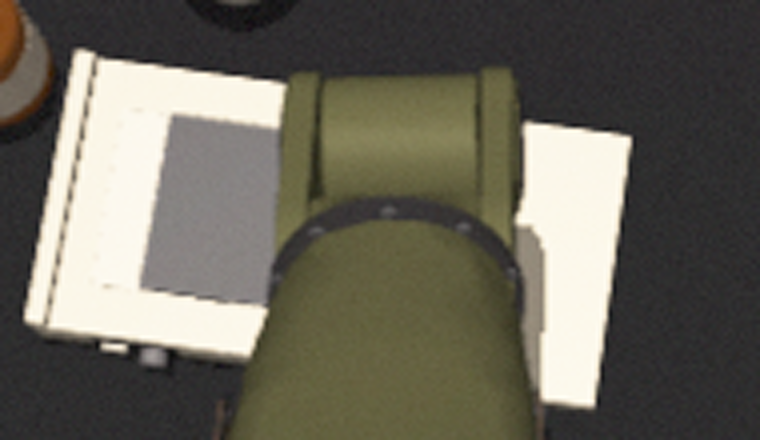

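```bash
python3 -m crank '[[0.4,0,0,0,0,0],[0.9,0,0,0,0,0],[1.4,0,0,0,0,0],[1.9,0,0,0,0,0],[2.4,0,0,0,0,0],[2.9,0,0,0,0,0],[3.4,0,0,0,0,0],[3.9,0,0,0,0,0],[4.3,0,0,0,0,0],[4.3,0,0,0,0,0]]'; python3 snap.py 18
```

```text
t: 12.07
tcp_pos: [0.5328, 0.0899, 0.04]
tool_rot: [3.133, 0.0, 1.422]
contact_force: [0.1, -0.0, -0.1]
opening: 0.0427
{'t': 12.0667, 'tcp': array([22.2,  0.5, 40. ]), 'tip': array([22.2,  0.4, 21. ]), 'toolx': array([ 1.   , -0.007, -0.   ]), 'F': array([ 0.02, -0.14, -0.14]), 'M': array([ 0.  , -0.03,  0.01]), 'op': 0.0427}
```

View pics/s18.png

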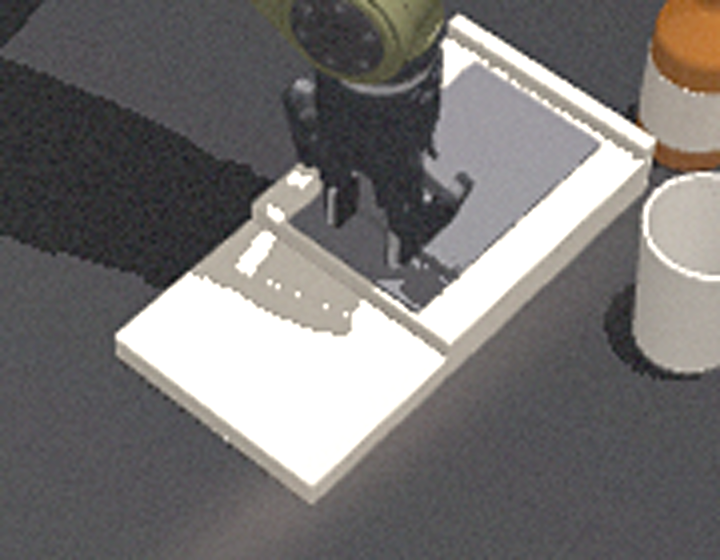

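View pics/t18.png

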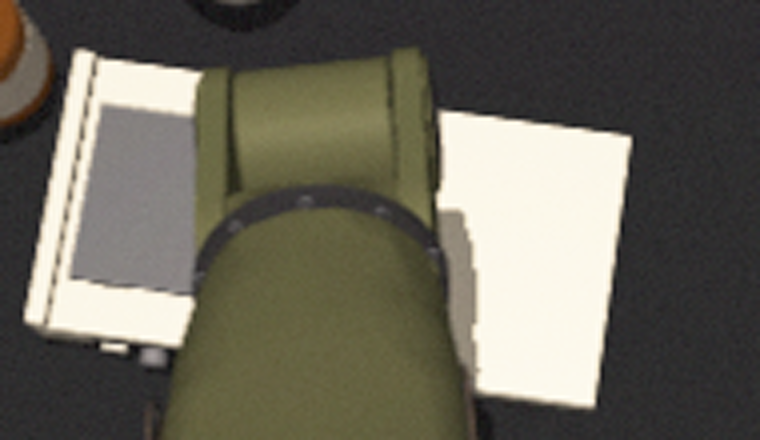

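About 6 mm is left to the stop bar, so I'll finish gently.

```bash
python3 -m crank '[[0.1,0,0,0,0,0],[0.2,0,0,0,0,0],[0.3,0,0,0,0,0],[0.4,0,0,0,0,0],[0.4,0,0,0,0,0]]'; python3 -m crank '[[0.1,0,0,0,0,0],[0.2,0,0,0,0,0],[0.2,0,0,0,0,0]]';python3 snap.py 19
```

```text
t: 12.58
tcp_pos: [0.5334, 0.0931, 0.04]
tool_rot: [3.133, 0.0, 1.421]
contact_force: [-0.0, -1.6, 0.3]
opening: 0.0424
t: 12.83
tcp_pos: [0.5337, 0.0952, 0.04]
tool_rot: [3.133, 0.0, 1.421]
contact_force: [-0.4, -1.6, 1.0]
opening: 0.0425
{'t': 12.8333, 'tcp': array([27.5,  0.5, 40. ]), 'tip': array([27.5,  0.3, 21. ]), 'toolx': array([ 1.   , -0.007, -0.   ]), 'F': array([-1.67,  0.17,  1.04]), 'M': array([-0.33,  0.06, -0.05]), 'op': 0.0425}
```

View pics/t19.png

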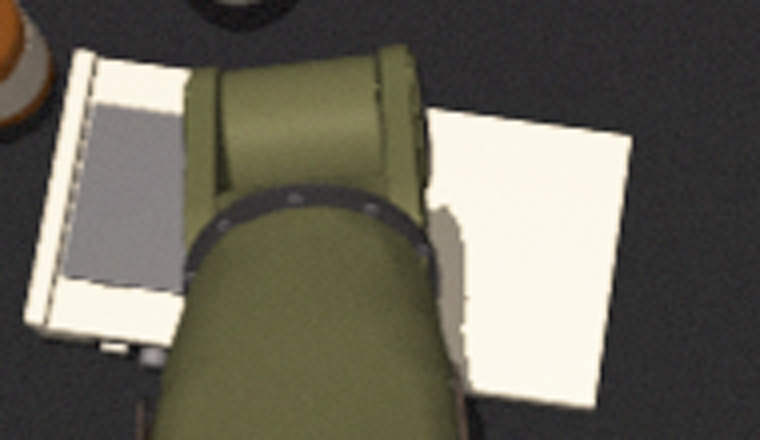

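Nearly there. I'll step on until the force rises at the stop.

```bash
python3 -m crank '[[0.1,0,0,0,0,0],[0.2,0,0,0,0,0],[0.2,0,0,0,0,0]]'; python3 -m crank '[[0.1,0,0,0,0,0],[0.1,0,0,0,0,0]]';python3 snap.py 20
```

```text
t: 13.18
tcp_pos: [0.5339, 0.097, 0.04]
tool_rot: [3.133, 0.001, 1.421]
contact_force: [0.3, -4.3, 1.3]
opening: 0.0423
t: 13.35
tcp_pos: [0.5341, 0.0972, 0.04]
tool_rot: [3.133, 0.002, 1.421]
contact_force: [-1.2, -11.0, 2.9]
opening: 0.0429
{'t': 13.35, 'tcp': array([29.6,  0.4, 40. ]), 'tip': array([29.5,  0.2, 21. ]), 'toolx': array([ 1.   , -0.007, -0.002]), 'F': array([-11.1 ,  -0.4 ,   2.93]), 'M': array([-1.78,  0.12,  0.02]), 'op': 0.0429}
```

View pics/t20.png

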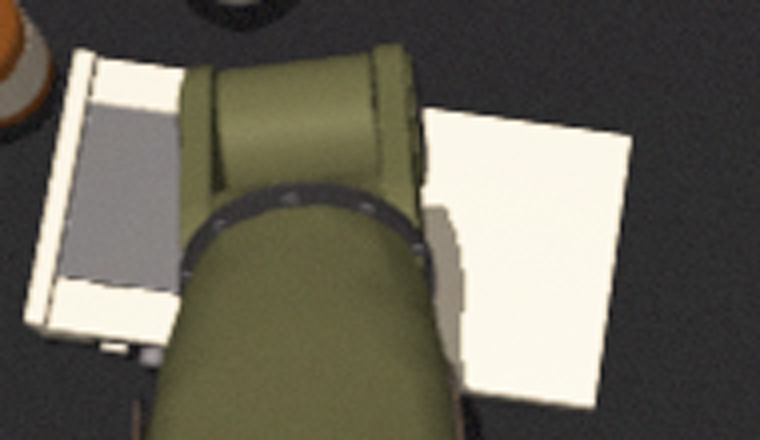

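The force rose to 11 N, so the panel is against the stop. I'll back off a little, then lift clear.

```bash
python3 -m crank '[[-0.2,0,0,0,0,0],[-0.5,0,0,0,0,0],[-0.6,0,-0.5,0,0,0],[-0.6,0,-2,0,0,0],[-0.6,0,-5,0,0,0],[-3,0,-8,0,0,0],[-6,0,-11,0,0,0],[-10,0,-12,0,0,0],[-14,0,-12,0,0,0],[-18,0,-12,0,0,0]]';python3 -m crank '[[-4,0,0,0,0,0],[-8,0,0,0,0,0],[-12,0,0,0,0,0],[-14,0,0,0,0,0],[-14,0,0,0,0,0]]'; python3 snap.py 21
```

```text
t: 14.28
tcp_pos: [0.506, -0.0811, 0.1615]
tool_rot: [3.131, 0.0, 1.422]
contact_force: [1.9, -0.1, -0.5]
opening: 0.0429
t: 14.7
tcp_pos: [0.4845, -0.2216, 0.1603]
tool_rot: [3.133, 0.001, 1.417]
contact_force: [0.7, -0.0, -0.3]
opening: 0.0429
{'t': 14.7, 'tcp': array([-293. ,    4.2,  160.3]), 'tip': array([-293. ,    4.1,  141.3]), 'toolx': array([ 1.   , -0.011, -0.001]), 'F': array([ 0.1 , -0.72, -0.26]), 'M': array([-0.06, -0.01, -0.01]), 'op': 0.0429}
```

View pics/t21.png

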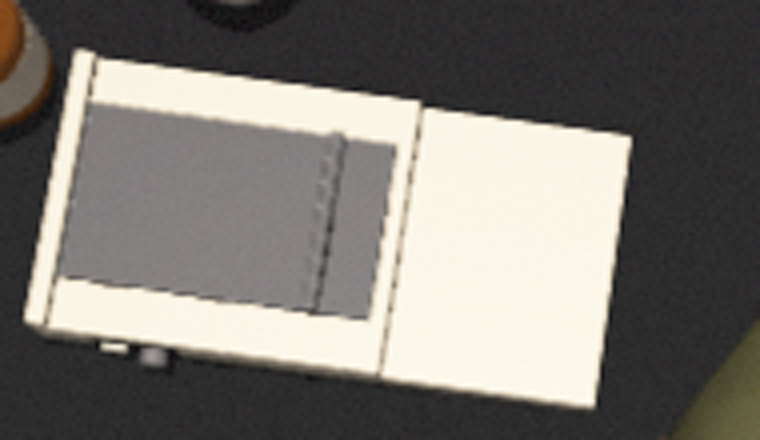

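View pics/s21.png

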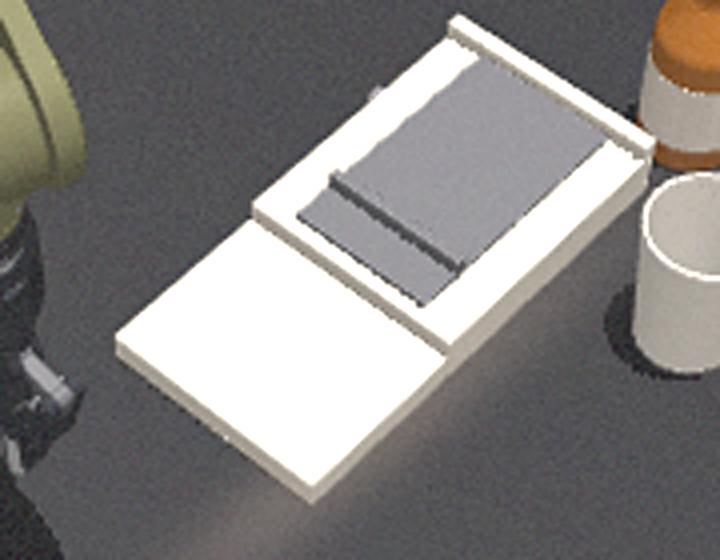

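```bash
python3 - <<'E'
from h import *
import cv2
from plant import r,read_camera
print([ray("top",UT(p),.044) for p in((90,103),(60,276),(396,145),(369,319))])
a=read_camera("top");cv2.imwrite("pics/tfull.png",a[:,:,::-1])
o=cv2.imread("pics/top0.png")[:,:,::-1]
d=np.abs(a.astype(int)-o).max(2)
for n,(y0,y1,x0,x1) in dict(beaker=(140,200,205,255),bottle=(175,230,145,188),meter=(225,300,435,520)).items(): print(n,(d[y0:y1,x0:x1]>50).sum())
r.close_job()
E
```

```text
[array([198.5, -54.3,  44. ]), array([197.3,  53.6,  44. ]), array([ 10. , -53.8,  44. ]), array([ 9.9, 54.2, 44. ])]
beaker 0
bottle 0
meter 470
the job is handed in; nothing more can be done
```

View pics/tfull.png

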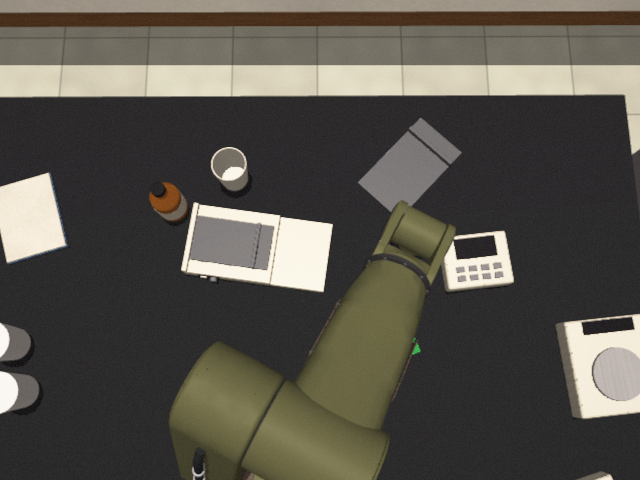

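The panel now lies flat on the deck with its leading edge against the stop bar, and the job is handed in (about 15 s of the 45 s used). I pressed the overhanging end down with the half-open fingers. I then slid the raised leading end over the step, let the panel down to bridge it, and turned it straight while pushing on the rib until it met the stop (force rose to 11 N). After that I backed off and lifted clear.

**Final position, from the top camera:**
- **Leading edge:** at base x of about 198 mm, within 2–3 mm of the stop.
- **Trailing edge:** at about +10 mm, past the step.
- **Side to side:** within about 1 mm of the centre line.
- **Squareness:** within about 1 degree.

**Bystanders:** the beaker and bottle show no change from the first picture. The image comparison did flag a change at the meter. In the last picture the arm overhangs the meter's left edge, the rest of it looks unmoved, and I felt no unexpected force near it.

**What disagreed:**
- **Fingertips:** they touched the panel about 3 cm later than the stated tip offset implied, so I judged height from forces and pictures.
- **Tilt:** my camera estimate in the pressed-down position was 11–13 degrees. That puts the leading end at 46–51 mm, above the required 40 mm.

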